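# Jog the drum sander with the tall stick

## Task

Two jog-stick control boxes for the drum sander stand on the guitar maker's bench. Take the taller stick, the one with the round ball knob, tilt it most of the way to its stop towards the end of its own box that carries the small dome lamp, hold it tilted there for at least two seconds, then let go so that it springs back upright. Do not tilt it the other way, and leave the shorter stick alone.

Things in the scene. Friction and masses are not known exactly. Their poses are not given: they have to be found in the camera images.
- tall_box: The grey control box of the tall stick, 146 x 80 mm and 37 mm high on a 160 x 94 mm foot plate, screwed down on the bench. Origin: centre of its underside, on the bench and straight below the stick's pivot. Its x axis runs along its length and points to the end with the dome lamp (a white dome 22 mm across whose top is 53 mm above the bench, 52 mm from the centre); z is up. The stick's pivot is 40 mm above the origin, and its axis is the box's y axis.
- tall_knob (a point): Centre of the tall stick's black ball knob, 34 mm in diameter, on a steel shaft 12 mm thick. It is 110 mm from the pivot, so 150 mm above the bench when the stick is upright, and swings with the stick on an arc of 110 mm radius about the pivot.
- tall_stick (a joint): Tilt of the tall stick in rad: 0 upright (spring-centred), positive when it leans towards the dome lamp, stops at +0.42 and -0.42. It tilts only along the length of its box. The spring is 1 N m per rad, so about 4 N at the knob near the stop; let go, it returns upright by itself in about half a second.
- short_stick (a joint): Tilt of the short stick in rad, the bystander: 0 upright, spring-centred, stops at +0.42 and -0.42. It stands on a second box of the same shape, at least 240 mm from the tall one's centre; black straight cylinder knob, 28 mm in diameter and 26 mm tall, its top 98 mm above the bench.
Things that resemble listed ones, but are neither listed nor needed, are in the scene too. What is shaped like the tall_box but blue, green or orange is not meant.

How it is judged:
By the outcome, as a careful person would: the job done as asked, in the order asked, and still so for the second after the job is handed in, with the robot touching nothing.
It also fails if it takes over 35 s, if anything falls off the work surface, if the arm or the gripper's body presses on something with over 40 N, if the wrist force passes 120 N, or if a joint passes its speed limit or range.

## Robot

A 7-joint arm with a two-finger parallel gripper is mounted at the origin on the work surface. World frame = base frame: x ahead of the robot, y to its left, z up, the work surface at z = 0. Lengths are in m, angles in rad, forces in N, time in s.
With the tool pointing down it reaches from about 0.4 to 0.85 m from the base axis. Payload 4.5 kg.
Tool frame: the origin (TCP) lies on the centre line of the jaws, within the pads' length; the fingertips stand 14 mm ahead of it and the grasp point (between the pads) lies 5 mm behind it (r.tcp_to_tips is the z of the fingertips in the tool frame, in m); z points along the fingers, y is the direction in which the jaws open and shut (so a half turn about z gives the same grasp; the last joint's range is limited). The gripper opens to 88 mm and grips with 3 to 60 N. Pads are 18 mm wide; open, the fingers measure 123 mm over their backs; the gripper's body (75 mm by 187 mm) begins 45 mm behind the grasp point.
Start: joints at [-1.142, 0.689, -0.195, 1.565, 0.157, 0.902, -0.215], TCP at [0.24, 0.577, 0.253] pointing down, gripper open.
Joint ranges: [-3.01, 3.01], [-0.46, 2.08], [-1.47, 1.51], [0.13, 2.56], [-1, 4.14], [0.04, 2.09], [-2.66, 2.66]. Speed limits (rad/s): [2.57, 2.57, 3.14, 3.14, 3.14, 3.14, 3.14].

## Interface

Orientations are given as a unit quaternion [x, y, z, w].
In Python, from plant import r, viewer gives the robot as it stands.
- The arm moves only by the shell command python3 -m inch 'ROWS' [FORCE]. ROWS is JSON, a list of rows, each a list of 3 entries, a list of its own where there are three numbers: the closure, from 0 (fully open) to 1 (shut), then the shift along the tool's x, y, z in cm, then the turn about the tool's z in degrees. In form: [[fingers, [x, y, z], yaw], ...]. A call has 1 to 20 rows; each row is the pose to reach, as a shift and turn from the pose commanded when the call began, along the tool's axes at that moment; what a row does not reach only later rows make up. A row lasts 1/10 s, in which the tool goes at most 50 mm and 8.59 degrees, less where a joint would pass 70% of its speed; a pose out of reach is approached as far as the arm can. A call with a gripper value outside its range is refused whole. The fingers move at their own pace and stop on an object; FORCE is the grip in N (left out, the last holds). Time passes only in rows, so rows that repeat a pose let the fingers close. It gives the time, the measured TCP pose, the force and the opening at its end, in the units of the state.
- r.get_state(): the state, without advancing time (a new reading comes with each control period).
- viewer.snapshot(name): name is "side" or "top"; returns the picture (480x640x3 uint8, red, green, blue); there is no depth.
- viewer.camera_params(name): a dict with "intrinsics" (3x3 intrinsics, pixels), "k1" (the pictures are not rectified: a ray, as slopes to the right and down, at radius r is drawn at 1 + k1 r^2 times it, then the intrinsics apply), "world_to_cam" (4x4, takes a point from world to camera coordinates). Camera axes: x right, y up, looking along -z (the intrinsics and any distortion apply to the point x, -y, -z); pixel columns grow to the right and rows downward; lengths in m; the calibration is good to about 2 mm. A picture is of the moment at which its call begins. camera_params takes no time and is no camera call.
- r.finish_job(): hands the job in, once; it reports no verdict.
Trained networks look in the newest picture that a camera, given by its name, has taken for a name from the list of things; names that differ only in an ending like _2 or _b are one class to them, and where a whole thing is asked for, a point or a joint stands for the part that bears it (a point fixed in the world has none). Each returns a list of dicts, best first, with "p" (0 to 1); they miss things now and then, are a little off and sometimes report something else, mostly with a low value. They report only what shows in the picture. A call takes as long as a camera call. They do not tell look-alikes from the thing itself.
- viewer.outline_of(camera, name): "pixels" (480x640 bool, what is visible of it) and "bbox" ([left, top, width, height] in pixels, round what is visible of it).
The state is a dict: "clock": time; "q": joint angles; "qd": joint speeds; "joint_torque": joint torques, N m; "tool_pos": TCP position; "eef_rot": TCP orientation; "contact_force": force on the tool from outside, world axes, zero at the start; "moment": the same for the moment, N m; "opening": opening from 0.0 (shut) to 1.0 (fully open).
Only numpy, scipy, OpenCV 4.12 (cv2) and the standard library are available. Lean on these libraries where they do the work, as an engineer would, in place of code of your own. Each camera call takes 0.05 s, during which the arm holds its last target.

## Working session

There is one attempt and no reset: what is moved stays moved. The work goes in short steps, Python scripts to look and compute and a shell command to move; the robot and the scene stay as the last step left them, time stands still between calls to the robot, and variables do not carry over. Pictures are saved under pics/ and viewed, and the job is handed in when it is done.

```bash
ls; mkdir -p pics; python3 - <<'E'
from plant import r, viewer
import cv2,numpy as np
for n in("side","top"):
    im=viewer.snapshot(n); cv2.imwrite(f"pics/{n}0.png",im[:,:,::-1])
    p=viewer.camera_params(n); print(n,p)
    for t in("tall_box","tall_knob","short_stick"):
        for d in viewer.outline_of(n,t): 
            v,u=np.nonzero(d["pixels"]); print(t,d["p"],d["bbox"],u.mean().round(1),v.mean().round(1))
print(r.get_state())
E
```

```text
pics
side {'intrinsics': array([[591.9395172 ,   0.        , 315.75764731],
       [  0.        , 591.9395172 , 244.04248722],
       [  0.        ,   0.        ,   1.        ]]), 'k1': -0.19443249107229055, 'world_to_cam': array([[ 0.70661062, -0.7075821 , -0.00538569, -0.26512183],
       [ 0.35735085,  0.35027026,  0.86580085, -0.36142445],
       [-0.61073873, -0.61370866,  0.50035975, -1.19398916],
       [ 0.        ,  0.        ,  0.        ,  1.        ]])}
tall_box 0.83 [259.5, 269.9, 73.9, 79.9] 295.0 320.5
tall_box 0.71 [278.6, 224.1, 61.3, 62.2] 310.7 266.3
tall_box 0.61 [318.4, 188.8, 54.5, 59.2] 346.3 228.8
tall_box 0.48 [198.9, 255.5, 7.8, 17.2] 200.4 261.5
tall_knob 0.78 [288.8, 274.3, 11.0, 38.5] 293.2 286.2
tall_knob 0.77 [214.7, 245.1, 13.1, 37.7] 223.5 260.9
tall_knob 0.75 [342.7, 185.7, 7.6, 35.7] 346.0 200.6
short_stick 0.47 [410.8, 301.4, 12.8, 21.4] 416.6 311.6
top {'intrinsics': array([[472.63090803,   0.        , 311.0800925 ],
       [  0.        , 472.63090803, 233.0052101 ],
       [  0.        ,   0.        ,   1.        ]]), 'k1': -0.031016973353640526,
[... 964 characters left out ...]
q': array([-1.142202  ,  0.68923459, -0.19460728,  1.56544136,  0.15737387,
        0.90253065, -0.21511085]), 'qd': array([-4.94043492e-04, -1.90539878e-03, -5.89704089e-04, -2.25551168e-04,
        1.36938479e-03,  7.90238256e-04,  7.89399887e-05]), 'joint_torque': array([ 6.40363814e-04, -5.26966596e+01, -1.26501616e+00, -1.53499067e+01,
       -5.19863621e-02,  1.60372307e-03,  9.70305086e-05]), 'tool_pos': array([0.2403537 , 0.57685932, 0.25262107]), 'eef_rot': array([ 1.96078338e-01,  9.80588228e-01, -1.11476133e-04,  7.68915365e-06]), 'contact_force': array([ 0.02699707,  0.37096827, -0.87366975]), 'moment': array([-0.02617774,  0.05730242, -0.03248069]), 'opening': 0.997642317202866}
```

View pics/side0.png

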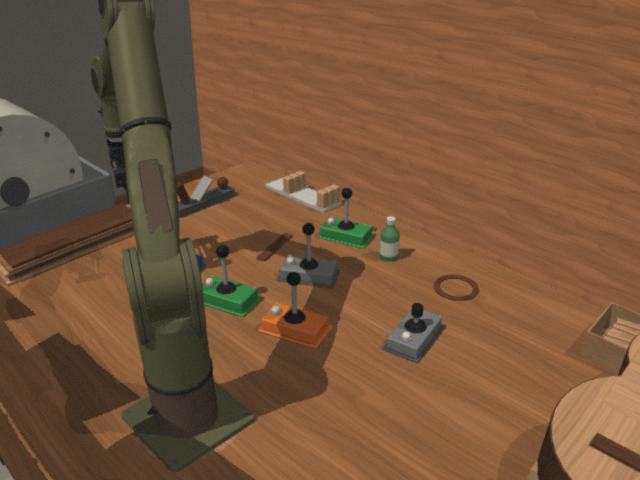

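View pics/top0.png

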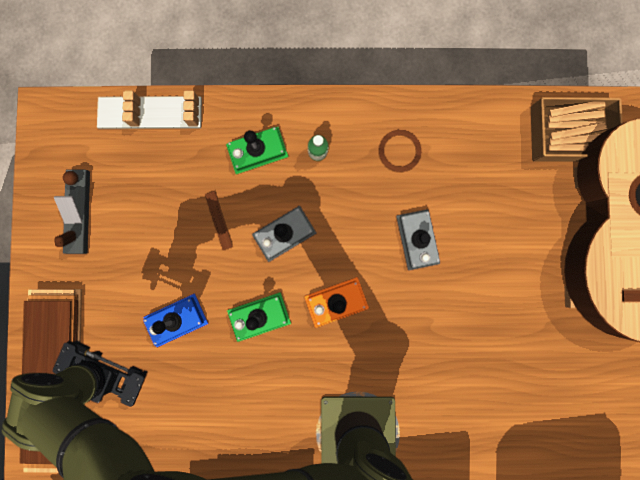

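The side picture shows the grey tall-stick box at (310,267), with its knob at (308,229) and its lamp at about (292,260). In the top picture the box is at (284,233) and its lamp is at the left end, at about (263,240). The short stick's box is at (418,240). Blue, green and orange boxes also stand nearby. Next I measure.

```bash
cat > h.py <<'E'
from plant import r, viewer
import cv2,numpy as np
from scipy.optimize import least_squares
P={n:viewer.camera_params(n) for n in("side","top")}
def proj(n,X):
    p=P[n];X=np.atleast_2d(X);c=X@p["world_to_cam"][:3,:3].T+p["world_to_cam"][:3,3]
    s=np.c_[c[:,0],-c[:,1]]/-c[:,2:]; s=s*(1+p["k1"]*(s**2).sum(1,keepdims=True))
    K=p["intrinsics"];return s@K[:2,:2].T+K[:2,2]
def atz(n,uv,z):
    return least_squares(lambda a:(proj(n,[a[0],a[1],z])-uv).ravel(),[.5,.1]).x
def box(o,th):
    c,s=np.cos(th),np.sin(th);R=np.array([[c,-s,0],[s,c,0],[0,0,1]])
    return lambda L: np.asarray(L)@R.T+[o[0],o[1],0]
E
python3 - <<'E'
from h import *
for n in("side","top"):
    im=viewer.snapshot(n)[:,:,::-1]; u,v=(309,255) if n=="side" else (284,233)
    c=im[v-40:v+40,u-50:u+50]; cv2.imwrite(f"pics/{n}1.png",cv2.resize(c,None,fx=7,fy=7,interpolation=cv2.INTER_CUBIC))
ims={n:viewer.snapshot(n) for n in("side","top")}
best=[d for d in viewer.outline_of("top","tall_box") if abs(d["bbox"][0]-251)<8 and abs(d["bbox"][1]-207)<8]
m=best[0]["pixels"].astype(np.uint8)
print(cv2.minAreaRect(np.argwhere(m)[:,::-1].astype(np.int32)))
E
```

```text
((283.8823547363281, 233.97056579589844), (34.12821578979492, 57.4520263671875), 59.036251068115234)
```

View pics/side1.png

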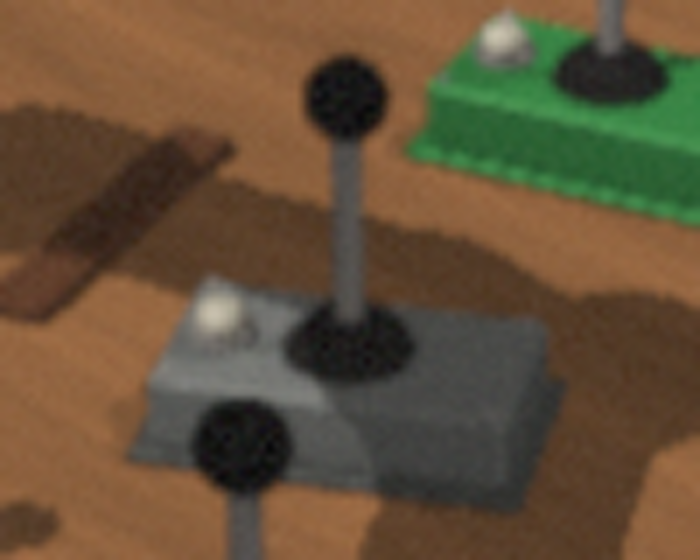

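View pics/top1.png

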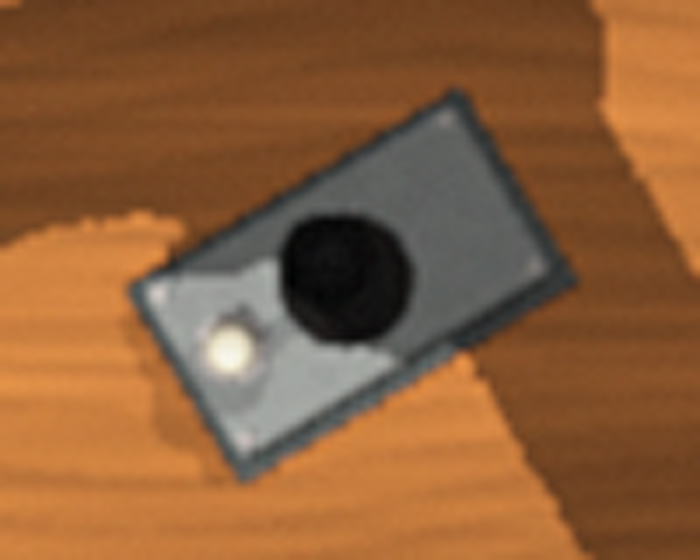

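The crops show the side knob at (346,97), the dome at (218,315) and the foot corners. In the top crop the dome is at (230,350) and the four foot corners are clear. I'll fit the pose from these.

```bash
python3 - <<'E'
from h import *
f=lambda o,a:(np.array(a)+.5)/7-.5+o
S=(259,215);T=(234,193)
D=[("side",[0,0,.15],f(S,(346,97))),("side",[.052,0,.046],f(S,(220,318))),("top",[.052,0,.046],f(T,(230,352))),
("top",[-.08,-.047,.003],f(T,(458,88))),("top",[-.08,.047,.003],f(T,(578,280))),("top",[.08,.047,.003],f(T,(240,480))),("top",[.08,-.047,.003],f(T,(130,288))),
("side",[.08,.047,.0],f(S,(130,460))),("side",[-.08,.047,.0],f(S,(520,512))),("side",[-.08,-.047,.003],f(S,(565,380)))]
def res(a):
    b=box(a[:2],a[2]); return np.concatenate([(proj(n,b(L))-uv).ravel() for n,L,uv in D])
s=least_squares(res,[.55,.18,2.1],loss="soft_l1");print(s.x,np.degrees(s.x[2]));print(res(s.x).reshape(-1,2).round(2))
for n in("side","top"):
    q=least_squares(lambda a:np.concatenate([(proj(m,box(a[:2],a[2])(L))-uv).ravel() for m,L,uv in D if m==n]),s.x).x;print(n,q)
for L in([0,0,.15],): print(proj("top",box(s.x[:2],s.x[2])(L)),proj("side",box(s.x[:2],s.x[2])(L)))
for n,uv in (("green",(251.3,139)),("orange",(339.6,306.5)),("green2",(252.5,323.1))): print(n,atz("top",uv,.15))
E
```

```text
[0.55737558 0.20910105 2.12081422] 121.51370415163576
[[ 0.29  0.38]
 [ 0.64 -0.41]
 [-0.34 -0.57]
 [-0.34 -0.37]
 [-0.26  0.24]
 [-0.13  1.11]
 [-1.5   0.29]
 [-0.3   0.88]
 [ 0.43  0.8 ]
 [ 0.87  0.62]]
side [0.55827663 0.21169016 2.13358228]
top [0.55771876 0.20763107 2.11625852]
[[279.55124102 229.78847178]] [[308.28785495 228.80858905]]
green [0.7910887  0.28298352]
orange [0.36469416 0.05761852]
green2 [0.3230228  0.27583285]
```

```bash
cat >> h.py <<'E'
from scipy.spatial.transform import Rotation as Ro
O=np.array([.5575,.209]);TH=np.radians(121.5)
def togo(p):
    s=r.get_state();R=Ro.from_quat(s["eef_rot"]).as_matrix()
    x=R[:,0];a=np.degrees(np.arctan2(x[1],x[0]))
    print("clock",s["clock"],"tcp",s["tool_pos"].round(4),"shift cm",(R.T@(np.array(p)-s["tool_pos"])*100).round(2),"yaw deg",-(121.5-a),"F",s["contact_force"].round(2),"open",s["opening"],"q",s["q"].round(2))
E
python3 -c "
from h import *
togo([*O,.25])"
```

```text
clock 0.65 tcp [0.2404 0.5769 0.2528] shift cm [-43.42 -21.77   0.27] yaw deg 35.88111817009201 F [ 0.85  0.34 -0.04] open 0.9999582707852253 q [-1.14  0.69 -0.19  1.57  0.16  0.9  -0.22]
```

```bash
python3 -m inch '[[0,[-3,-1.5,0],3],[0,[-7,-3.5,0],6],[0,[-11,-5.5,0],10],[0,[-15,-7.5,0],14],[0,[-19,-9.5,0],18],[0,[-23,-11.5,0],22],[0,[-27,-13.5,0],26],[0,[-31,-15.5,0],30],[0,[-35,-17.5,0],34],[0,[-39,-19.5,0],35.9],[0,[-42,-21,0],35.9],[0,[-43.4,-21.8,0.3],35.9],[0,[-43.4,-21.8,0.3],35.9],[0,[-43.4,-21.8,0.3],35.9],[0,[-43.4,-21.8,0.3],35.9]]' 15
python3 - <<'E'
from h import *
togo([*O,.145])
im={n:viewer.snapshot(n)[:,:,::-1] for n in("side","top")}
c=np.hstack([cv2.resize(im["side"][165:305,230:390],None,fx=2.5,fy=2.5),cv2.resize(im["top"][165:305,205:365],None,fx=2.5,fy=2.5)])
cv2.imwrite("pics/a2.png",c)
E
```

```text
clock: 2.15
tool_pos: [0.5555, 0.2116, 0.2497]
eef_rot: [0.487, 0.873, 0.0, -0.001]
contact_force: [-0.1, -0.0, 0.2]
opening: 1.001
clock 2.15 tcp [0.5555 0.2116 0.2497] shift cm [-0.35  0.04 10.47] yaw deg 0.2143454587424145 F [-0.09 -0.04  0.2 ] open 1.001215461805429 q [-0.4   0.65 -0.07  1.67  0.05  0.83  0.06]
```

View pics/a2.png

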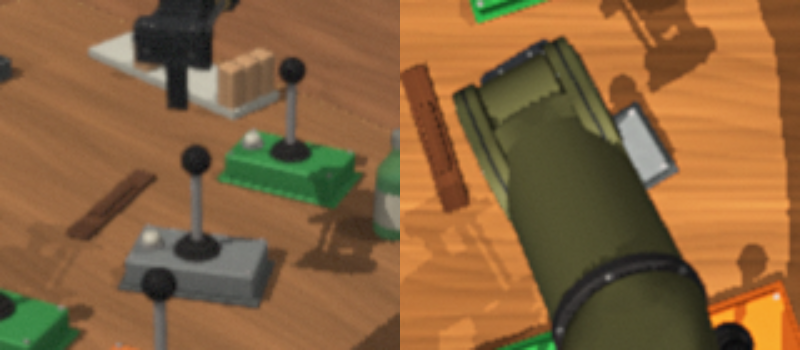

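```bash
python3 - <<'E'
from h import *
s=r.get_state();R=Ro.from_quat(s["eef_rot"]).as_matrix();t=s["tool_pos"]
cr=lambda X:(proj("side",X)-[230,165]+.5)*2.5-.5
for y in(-.053,.053): print(y,cr(t+R@[0,y,.014]), t+R@[0,y,.014])
print(cr([*O,.15]))
E
```

```text
-0.053 [[180.61970184 110.18264552]] [0.51084642 0.1831721  0.23583083]
0.053 [[205.21676917  67.10162096]] [0.60105254 0.23883946 0.2358401 ]
[[196.61836159 160.26334306]]
```

The projected near fingertip (180,110) matches the picture, and so does the knob (196,160). The jaws straddle the stick, so I descend.

```bash
python3 -m inch '[[0,[0,0,1],0],[0,[0,0,3],0],[0,[0,0,5],0],[0,[0,0,7],0],[0,[0,0,8.5],0],[0,[0,0,9.5],0],[0,[0,0,10.2],0],[0,[0,0,10.5],0],[0,[0,0,10.5],0],[0,[0,0,10.5],0],[0,[0,0,10.5],0]]'
python3 - <<'E'
from h import *
togo([*O,.145])
im=viewer.snapshot("side")[:,:,::-1]
cv2.imwrite("pics/a3.png",cv2.resize(im[165:305,230:390],None,fx=4,fy=4))
E
```

```text
clock: 3.35
tool_pos: [0.5576, 0.209, 0.1454]
eef_rot: [0.489, 0.872, 0.001, 0.0]
contact_force: [-0.8, 0.0, 0.1]
opening: 0.998
clock 3.35 tcp [0.5576 0.209  0.1454] shift cm [ 0.01 -0.    0.04] yaw deg -0.026308569680935534 F [-0.81  0.05  0.06] open 0.9976522821886373 q [-0.4   0.79 -0.06  1.76  0.07  0.6   0.04]
```

View pics/a3.png

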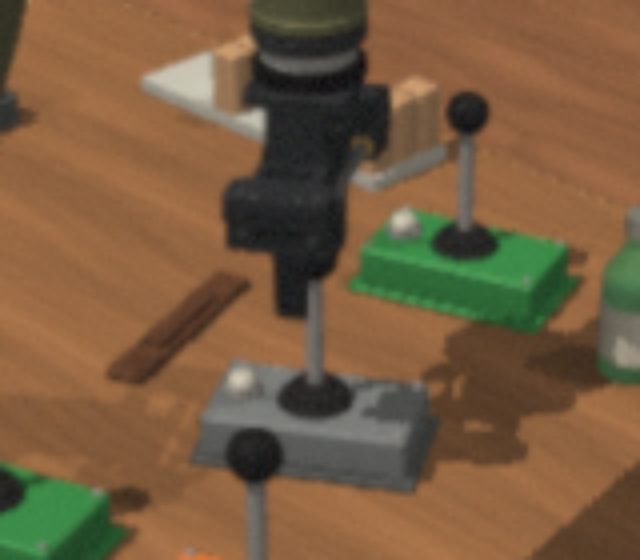

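The stick is upright and its knob sits between the fingers. I close the jaws gently.

```bash
python3 -m inch '[[0.4,[0,0,0],0],[0.5,[0,0,0],0],[0.56,[0,0,0],0],[0.6,[0,0,0],0],[0.65,[0,0,0],0],[0.7,[0,0,0],0],[1,[0,0,0],0],[1,[0,0,0],0],[1,[0,0,0],0],[1,[0,0,0],0]]' 12
python3 -c "
from h import *
togo([*O,.145])"
```

```text
clock: 4.4
tool_pos: [0.5573, 0.209, 0.1447]
eef_rot: [0.489, 0.872, 0.0, 0.0]
contact_force: [1.3, 0.7, 0.0]
opening: 0.367
clock 4.4 tcp [0.5573 0.209  0.1447] shift cm [-0.    0.02 -0.03] yaw deg -0.01586157288870993 F [1.31 0.73 0.04] open 0.3674434308496765 q [-0.4   0.79 -0.06  1.76  0.07  0.6   0.04]
```

The opening of 32.3 mm is about the ball's 34 mm, so the knob is held. I tilt along the arc to about 0.385 rad, which is 4.13 cm across and 0.8 cm down.

```bash
python3 -m inch '[[1,[0,0,0],0],[1,[0.5,0,0],0],[1,[1,0,0.05],0],[1,[1.5,0,0.1],0],[1,[2,0,0.18],0],[1,[2.5,0,0.29],0],[1,[3,0,0.42],0],[1,[3.4,0,0.54],0],[1,[3.7,0,0.64],0],[1,[4,0,0.75],0],[1,[4.13,0,0.8],0],[1,[4.13,0,0.8],0],[1,[4.13,0,0.8],0]]' 20
python3 - <<'E'
from h import *
togo([*O,.145])
im=viewer.snapshot("side")[:,:,::-1]
cv2.imwrite("pics/a4.png",cv2.resize(im[165:305,230:390],None,fx=4,fy=4))
d=.385
b=box(O,TH)
for d in (.3,.385,.42):
  for l in (.02,.05,.08): print(d,l,((proj("side",b([l*np.sin(d),0,.04+l*np.cos(d)]))-[230,165])*4).round(0))
E
```

```text
clock: 5.7
tool_pos: [0.5362, 0.2438, 0.1368]
eef_rot: [0.489, 0.872, 0.0, 0.001]
contact_force: [4.8, -2.6, -0.6]
opening: 0.368
clock 5.7 tcp [0.5362 0.2438 0.1368] shift cm [-4.08  0.   -0.81] yaw deg -0.04565666468887741 F [ 4.78 -2.58 -0.56] open 0.368247291227105 q [-0.48  0.8  -0.05  1.78  0.06  0.56 -0.02]
0.3 0.02 [[307. 370.]]
0.3 0.05 [[294. 333.]]
0.3 0.08 [[280. 295.]]
0.385 0.02 [[304. 370.]]
0.385 0.05 [[288. 334.]]
0.385 0.08 [[271. 297.]]
0.42 0.02 [[303. 371.]]
0.42 0.05 [[286. 334.]]
0.42 0.08 [[268. 298.]]
```

View pics/a4.png

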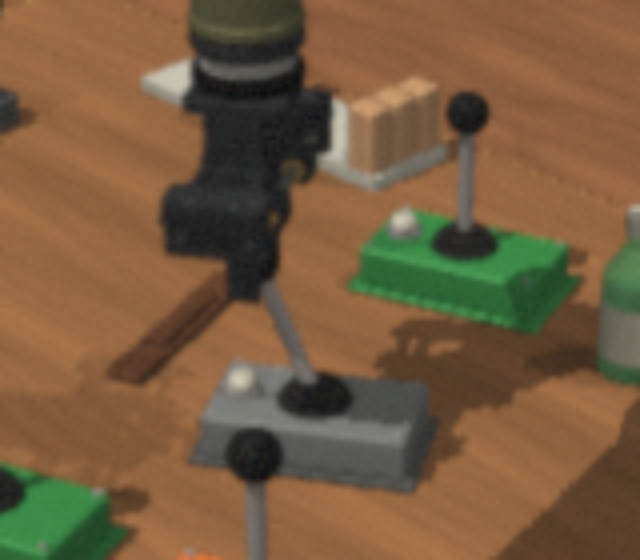

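The shaft passes (289,334) and (270,297), which matches the prediction for about 0.385 rad. The force of roughly 4–5 N is consistent with the spring and no stop contact. I hold for over 2.5 s.

```bash
python3 -m inch '[[1,[0,0,0],0],[1,[0,0,0],0],[1,[0,0,0],0],[1,[0,0,0],0],[1,[0,0,0],0],[1,[0,0,0],0],[1,[0,0,0],0],[1,[0,0,0],0],[1,[0,0,0],0],[1,[0,0,0],0],[1,[0,0,0],0],[1,[0,0,0],0],[1,[0,0,0],0],[1,[0,0,0],0],[1,[0,0,0],0],[1,[0,0,0],0],[1,[0,0,0],0],[1,[0,0,0],0],[1,[0,0,0],0],[1,[0,0,0],0]]'
python3 -m inch '[[1,[0,0,0],0],[1,[0,0,0],0],[1,[0,0,0],0],[1,[0,0,0],0],[1,[0,0,0],0],[1,[0,0,0],0],[1,[0,0,0],0],[1,[0,0,0],0]]'
python3 - <<'E'
from h import *
togo([*O,.145])
im=viewer.snapshot("side")[:,:,::-1]
cv2.imwrite("pics/a5.png",cv2.resize(im[165:305,230:390],None,fx=4,fy=4))
E
```

```text
clock: 7.75
tool_pos: [0.5362, 0.2437, 0.1369]
eef_rot: [0.489, 0.872, 0.0, 0.001]
contact_force: [4.6, -2.3, -0.5]
opening: 0.364
clock: 8.55
tool_pos: [0.5362, 0.2437, 0.1368]
eef_rot: [0.489, 0.872, 0.0, 0.001]
contact_force: [5.1, -2.2, -1.3]
opening: 0.368
clock 8.55 tcp [0.5362 0.2437 0.1368] shift cm [-4.07  0.   -0.81] yaw deg -0.050935431162073996 F [ 5.1  -2.16 -1.26] open 0.3676498722980199 q [-0.48  0.8  -0.05  1.78  0.06  0.56 -0.02]
```

View pics/a5.png

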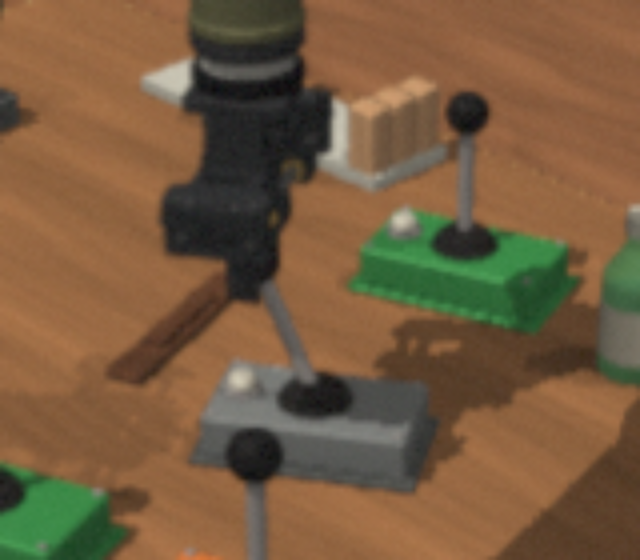

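The stick is still tilted, with the shaft through (289,334), after 2.8 s of hold. I let go, wait and then rise.

```bash
python3 -m inch '[[0,[0,0,0],0],[0,[0,0,0],0],[0,[0,0,0],0],[0,[0,0,0],0],[0,[0,0,0],0],[0,[0,0,0],0],[0,[0,0,0],0],[0,[0,0,0],0],[0,[0,0,0],0],[0,[0,0,0],0],[0,[0,0,0],0],[0,[0,0,0],0],[0,[0,0,0],0]]'
python3 - <<'E'
from h import *
togo([*O,.145])
im=viewer.snapshot("side")[:,:,::-1]
cv2.imwrite("pics/a6.png",cv2.resize(im[165:305,230:390],None,fx=4,fy=4))
E
```

```text
clock: 9.9
tool_pos: [0.5356, 0.244, 0.1367]
eef_rot: [0.489, 0.872, 0.0, -0.0]
contact_force: [0.1, -0.0, 0.1]
opening: 0.997
clock 9.9 tcp [0.5356 0.244  0.1367] shift cm [-4.13  0.04 -0.83] yaw deg -0.021740522842364385 F [ 0.08 -0.05  0.14] open 0.9969150675663366 q [-0.48  0.8  -0.05  1.78  0.06  0.57 -0.02]
```

View pics/a6.png

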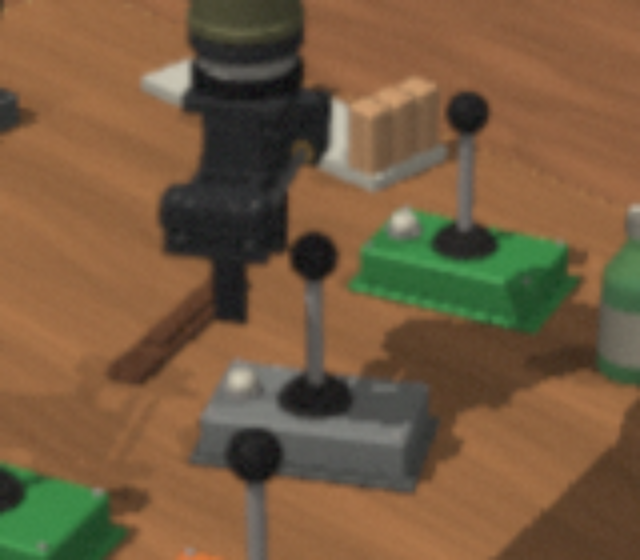

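The stick is upright again, with its knob at (314,256) and clear of the gripper. I rise.

```bash
python3 -m inch '[[0,[0,0,-1],0],[0,[0,0,-3],0],[0,[0,0,-5],0],[0,[0,0,-7],0],[0,[0,0,-9],0],[0,[0,0,-11],0],[0,[0,0,-12],0],[0,[0,0,-12],0],[0,[0,0,-12],0],[0,[0,0,-12],0]]'
python3 - <<'E'
from h import *
togo([*O,.145])
im=viewer.snapshot("side")[:,:,::-1]
cv2.imwrite("pics/a7.png",im)
E
```

```text
clock: 10.95
tool_pos: [0.535, 0.2437, 0.2557]
eef_rot: [0.489, 0.872, -0.001, -0.001]
contact_force: [0.2, 0.2, 0.2]
opening: 0.999
clock 10.95 tcp [0.535  0.2437 0.2557] shift cm [-4.14  0.13 11.07] yaw deg -0.016258921405679416 F [0.2  0.17 0.21] open 0.9989259806436568 q [-0.47  0.63 -0.06  1.68  0.04  0.83  0.  ]
```

View pics/a7.png

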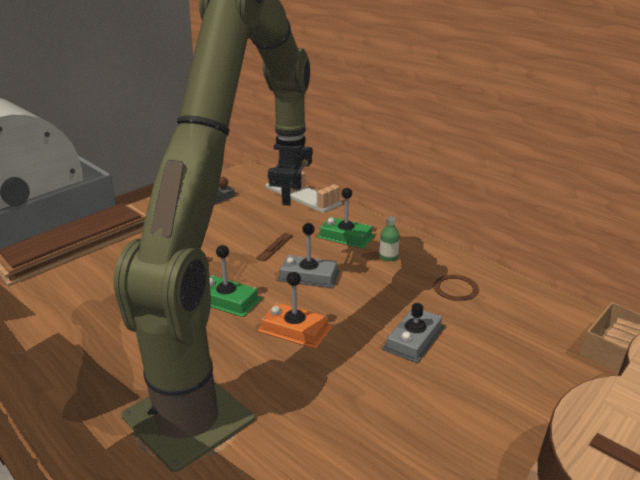

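The tall stick is upright with its knob at (308,229), as at the start. The short stick at (417,311) is unchanged and the gripper is clear.

```bash
python3 -c "
from plant import r
print(r.finish_job())"
```

```text
the job is handed in; nothing more can be done
None
```

The job is done and handed in at about 11 s. I gripped the tall grey box's ball knob across the stick's axis and tilted it along its arc towards the dome lamp, to about 0.38 rad of the 0.42 rad stop. I held it there for about 2.8 s, then opened the gripper and raised it clear.

- **Tilt and hold:** side pictures at the start and end of the hold showed the shaft on the line predicted for 0.385 rad. The force on the tool stayed at 5–6 N, a little above the 3.5 N expected from the spring alone.
- **Spring back:** after release the stick stood upright with its knob at pixel (308,229), where it was at the start. Nothing pictured the half second of spring-back itself, so any small overshoot the other way would not show in my checks.
- **Everything else:** the short stick looked unmoved in the last picture, nothing had fallen, and the tool force was near zero with the gripper open and clear.

No check failed. The opening on the ball read 32.3 mm instead of 34 mm, but the grip held without slipping.

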